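# Set the bench calliper to its wing-screw stop

## Robot

A 6-joint arm with a two-finger parallel gripper is mounted at the origin on the work surface. World frame = base frame: x ahead of the robot, y to its left, z up, the work surface at z = 0. Lengths are in m, angles in rad, forces in N, time in s.
With the tool pointing down it reaches from about 0.375 to 0.9 m from the base axis. Payload 3.1 kg.
Tool frame: the origin (TCP) lies at the very end of the fingers, on their centre line; the grasp point (between the pads) lies 19 mm behind it; z points along the fingers, y is the line along which they close (so a half turn about z gives the same grasp; the last joint's range is limited). The gripper opens to 85 mm and grips with 20 to 120 N. Pads are 22 mm wide; open, the fingers measure 114 mm over their backs; the gripper's body (76 mm by 85 mm) begins 54 mm behind the grasp point. The pads swing forward as they close: fully open they stand 13 mm farther back than shut.
Start: joints at [-0.178, 0.527, 1.433, -0, 1.181, -0.178], TCP at [0.625, 0, 0.231] pointing down, gripper open.
Joint ranges: [-3.08, 3.08], [-0.75, 2.2], [0.22, 2.44], [-1.43, 4.57], [0, 2.65], [-2.85, 2.85]. Speed limits (rad/s): [2.79, 2.79, 3.14, 3.14, 3.14, 3.14].

## Interface

Orientations are given as a 3x3 rotation matrix whose columns are the frame's x, y, z axes.
In Python, from workcell import r, eoat, imaging, monitor gives the robot as it stands. Calls block until the motion is done:
- r.move_ptp(position, orientation): joint-space move of the TCP to a pose.
- r.servo_line(position, max_speed=0.15, ori=None, max_force=None): straight line of the TCP; ori=None keeps the orientation; max_speed is the mean speed in m/s. With max_force (N) it stops when the force on the tool has changed by that much, and returns True; else False.
- r.goto_joints(angles): joint-space move.
- eoat.move_gripper(opening, strength=None): finger opening in m; strength is the grip in N (None keeps the last); returns when the fingers have stopped.
- r.sleep(seconds).
- r.ik(position, orientation): joint angles nearest the present ones, or None.
- imaging.capture(name): name is "scene" or "side" or "wrist"; returns a dict with "color" (400x640x3 uint8, blue, green, red), "range_z" (400x640 float32, m along the optical axis (not along the pixel's ray), 0 where there is no reading), "mtx" (3x3 intrinsics, pixels), "world_from_camera" (4x4, takes a point from camera to world coordinates); the wrist camera has in their place "hand_eye" (4x4, takes a point from camera to tool coordinates, whose origin is the TCP and whose axes are the flange's). Camera axes: x right, y down, z forward; pixel columns grow to the right and rows downward; lengths in m; the calibration is good to about 2 mm. A picture is of the moment at which its call begins: read the wrist's pose just before it.
A pose or a line that the arm cannot do raises r.Unreachable and nothing moves.
- r.hand_in(): hands the job in; it is judged then, once.
Readings, each from a call of its own:
- monitor.read_t(): time.
- monitor.read_qpos(): joint angles.
- monitor.read_qvel(): joint speeds.
- monitor.read_effort(): joint torques, N m.
- monitor.read_tool_pos(): TCP position.
- monitor.read_tool_rot(): TCP orientation.
- monitor.read_force(): force on the tool from outside, world axes, zero at the start.
- monitor.read_wrist_torque(): the same for the moment, N m.
- monitor.read_width(): finger opening in m.
- monitor.read_gripper_force(): force on a finger pad.
Only numpy, scipy, OpenCV 4.12 (cv2) and the standard library are available. Lean on these libraries where they do the work, as an engineer would, in place of code of your own. Each camera call takes 0.05 s, during which the arm holds its last target. There are 200 camera calls.

## Task

Set the bench calliper to its preset size: press down the thumb pad in the middle of the sliding jaw's slider to free its friction brake and, keeping the pad pressed, push the slider along the beam until it rests against the stop collar with the wing screw (not the one with the round knob). Then let go, so that the pad springs up and the brake holds the slider there. Never drag the slider against its brake, push from above with the fingertips instead of gripping the slider, and leave the other things on the table where they stand.

Things in the scene. Friction and masses are not known exactly. Their poses are not given: they have to be found in the camera images.
- calliper: Sculptor's bench calliper, screwed down: wooden board 100 x 645 x 18 mm, aluminium beam 32 mm wide 40 to 52 mm above the table. Origin on the table under the middle of the slider's range; x points away from the robot as the jaws do, y along the beam. Fixed jaw at the -y end, y = -287 to -327 mm, z up to 68 mm; both jaws reach x = 162 mm, top at 61 mm. It cannot move.
- jaw_slider (a joint): Travel of the slider along the beam in m, growing towards the calliper's +y; 0 = slider at the middle of the beam, range -0.16 to 0.16. With the pad up a brake holds it against about 25 to 35 N; with the pad pressed it runs with about 1 N.
- slider_mid (a point): Middle of the slider, on top of its dark steel bridge, 66 mm above the table, under the thumb pad; moves with the slider. The bridge is 64 mm across the beam and 80 mm along it: its end faces lie 40 mm either side of this point, 54 to 66 mm above the table.
- pad_top (a point): Centre of the upper face of the black ribbed thumb pad in the middle of the slider, 78 mm above the table when up. The pad is 36 mm across the beam, 48 mm along it; at both ends along the beam it has a lip 3 mm high and 3 mm thick, 42 mm apart inside. The point moves with the slider and goes down with the pad.
- thumb_pad (a joint): How far the pad is pressed down, in m: 0 up (brake on), about 0.005 fully down. A spring holds it up: it starts to go down at about 7 N (the brake is then free) and is fully down at about 9 N; pressed 2 to 4 mm is plenty.
- wing_stop: The stop wanted: fixed aluminium collar on the beam, 60 mm across it, 24 mm along it, top 66 mm above the table, under a steel wing screw (two thin slanting wings across the beam, 71 mm over both, top at 99 mm). Origin at table height under its middle, axes as the calliper's; on either side of the slider. With the slider resting against it their middles are 52 mm apart along the beam.
- knob_stop: The other stop collar, same size and also fixed, with a round steel knob (diameter 34 mm, top at 88 mm) on it instead of wings; on the other side of the slider. Origin as for the wing stop. Not the one wanted.
- bowl: Small clay bowl, diameter 80 mm, 50 mm high, standing between the jaws near the fixed jaw, out of the sliding jaw's way. Origin at the centre of its underside. Leave alone.
- glaze_jar: Glaze jar, diameter 54 mm, 68 mm high, on the robot's side of the calliper near its +y end. Origin at the centre of its underside. Leave alone.
- brush: Wooden-handled brush, 190 mm long, lying on the table on the robot's side of the calliper roughly along it. Origin at table height under its middle. Leave alone.
- mug: Green glazed mug, diameter 76 mm, 85 mm high, beyond the beam near its +y end. Origin at the centre of its underside. Leave alone.
- water_bottle: White plastic bottle, diameter 76 mm, 200 mm high, on the left of the table. Origin at the centre of its underside. Leave alone.
- cup_stack: Stack of black cups, diameter 76 mm, 136 mm high, on the right of the table. Origin at the centre of its underside. Leave alone.
- sanding_block: Cork sanding block 90 x 55 x 28 mm lying on the right of the table, on the robot's side of the calliper. Origin at the centre of its underside. Leave alone.

How it is judged:
By the outcome, as a careful person would: the job done as asked, in the order asked, and still so for the second after the job is handed in, with the robot touching nothing.
It also fails if it takes over 35 s, if anything falls off the work surface, if the arm or the gripper's body presses on something with over 40 N, if the wrist force passes 120 N, or if a joint passes its speed limit or range.

## Working session

There is one attempt and no reset: what is moved stays moved. The work goes in short steps, each a Python script; the robot and the scene stay as the last script left them, time stands still between calls to the robot, and variables do not carry over. Pictures are saved under pics/ and viewed, at most 10 in all, crops included, and the job is handed in when it is done.

```bash
mkdir -p pics; python3 - <<'E'
from workcell import r,eoat,imaging,monitor
import cv2,numpy as np
for n in("scene","side"):
    c=imaging.capture(n); cv2.imwrite(f"pics/{n}0.png",c["color"]); np.savez(f"{n}0.npz",**{k:v for k,v in c.items()})
    print(n,c["mtx"].tolist(),c["world_from_camera"].round(3).tolist(),(c["range_z"]>0).mean())
print(monitor.read_t())
E
```

```text
scene [[370.61622920691275, 0.0, 313.4778033550071], [0.0, 370.61622920691275, 201.61200326541166], [0.0, 0.0, 1.0]] [[0.761, 0.365, -0.536, 1.077], [0.648, -0.427, 0.63, -0.633], [0.002, -0.827, -0.562, 0.616], [0.0, 0.0, 0.0, 1.0]] 0.99605859375
side [[511.47984407851624, 0.0, 324.1234975797654], [0.0, 511.47984407851624, 210.29119682219044], [0.0, 0.0, 1.0]] [[0.992, -0.067, 0.103, 0.42], [-0.123, -0.476, 0.871, -1.246], [-0.009, -0.877, -0.48, 0.77], [0.0, 0.0, 0.0, 1.0]] 0.99593359375
0.1
```

View pics/scene0.png

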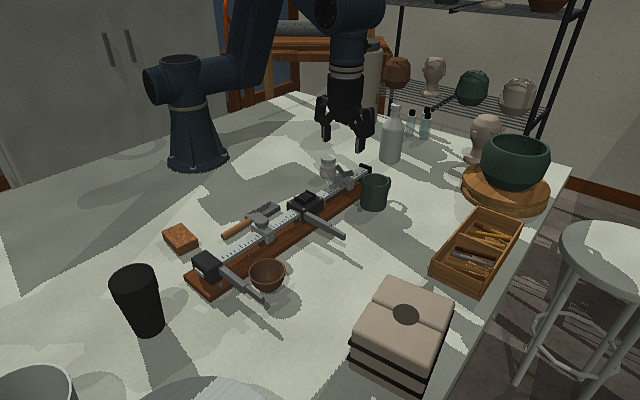

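View pics/side0.png

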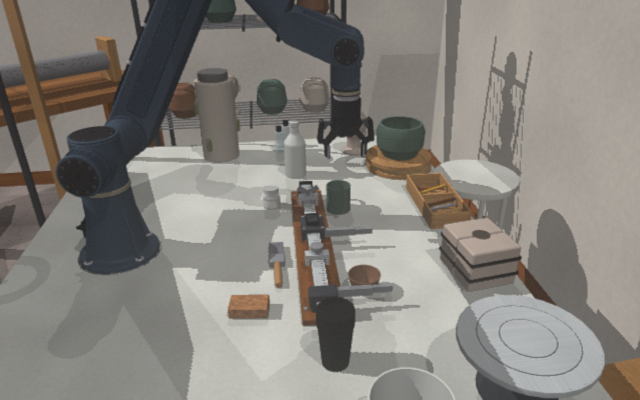

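The scene view shows the calliper with the slider near (305,202), one collar near (265,235) and the other near (345,180). I'll zoom in on the collars and get a rough position.

```bash
cat > h.py <<'E'
import numpy as np,cv2
def load(n): return dict(np.load(f"{n}.npz"))
def cloud(c,T=None):
    T=c["world_from_camera"] if T is None else T
    v,u=np.mgrid[0:400,0:640]; K=c["mtx"]; z=c["range_z"]
    P=np.stack([(u-K[0,2])/K[0,0]*z,(v-K[1,2])/K[1,1]*z,z],-1)
    return P@T[:3,:3].T+T[:3,3]
E
python3 - <<'E'
from h import *
s=load("scene0");d=load("side0")
a=cv2.resize(s["color"][155:305,175:395],None,fx=3.6,fy=3.6,interpolation=3)[:540]
b=cv2.resize(d["color"][175:325,260:400],None,fx=4,fy=4,interpolation=3)
cv2.imwrite("pics/a.png",a);cv2.imwrite("pics/b.png",b)
P=cloud(s)
for u,v in[(305,197),(208,258),(365,170),(265,230),(345,180),(250,210),(330,165)]:print(u,v,P[v,u].round(3))
E
```

```text
305 197 [ 0.532 -0.026  0.076]
208 258 [ 0.523 -0.33   0.068]
365 170 [0.549 0.234 0.053]
265 230 [ 0.546 -0.184  0.068]
345 180 [0.548 0.13  0.064]
250 210 [ 0.381 -0.094  0.001]
330 165 [0.442 0.196 0.048]
```

View pics/a.png

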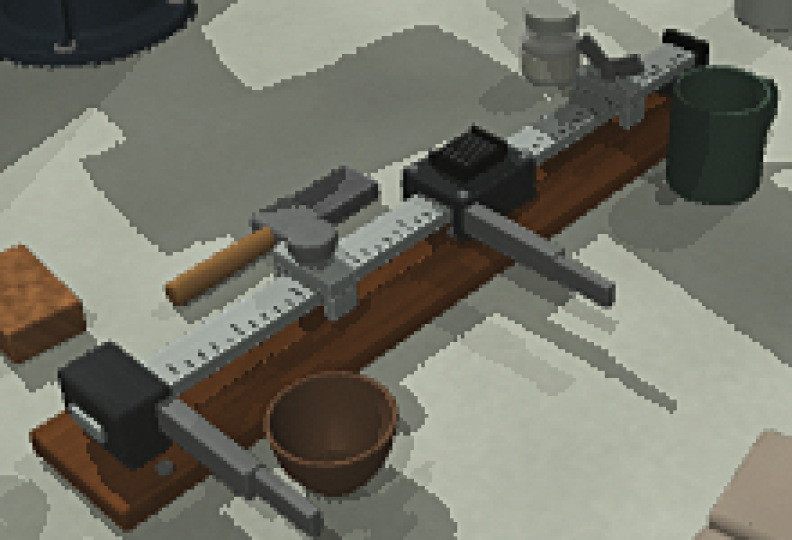

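View pics/b.png

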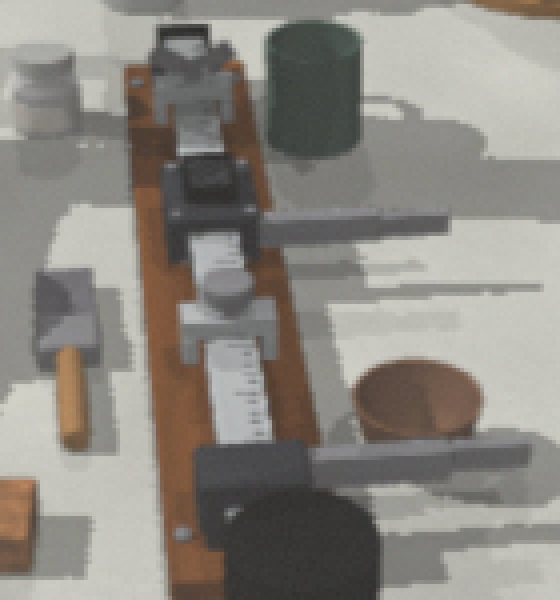

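The collar beyond the slider (+y end, crop a (610,60)) carries the slanting wings. The −y one (crop a (310,245)) has the round knob, so I push towards +y. Next is a wrist look from above with the fingers shut.

```bash
python3 - <<'E'
from h import *
from workcell import r,eoat,imaging,monitor
print(monitor.read_tool_rot().round(3).tolist() if hasattr(monitor.read_tool_rot(),'round') else monitor.read_tool_rot())
for n in("scene0","side0"):
    P=cloud(load(n)); 
    # beam edge/axis
    m=(P[...,2]>.045)&(P[...,2]<.056)&(abs(P[...,0]-.54)<.06)&(P[...,1]>-.3)&(P[...,1]<.3)
    q=P[m][:,:2]; 
    for lo,hi in((-.29,-.2),(-.15,-.08),(.04,.1),(.15,.25)):
        k=q[(q[:,1]>lo)&(q[:,1]<hi)]; print(n,"beam",lo,hi,len(k),np.median(k,0).round(4) if len(k) else '')
    m=(P[...,2]>.072)&(P[...,2]<.085)&(abs(P[...,0]-.54)<.05)&(abs(P[...,1]+.0)<.09)
    k=P[m]; print("pad",len(k),k.min(0).round(3),k.max(0).round(3),k.mean(0).round(3))
    m=(P[...,2]>.08)&(P[...,2]<.105)&(abs(P[...,0]-.54)<.06)&(P[...,1]>.08)&(P[...,1]<.2)
    k=P[m]; print("wing",len(k),k.min(0).round(3),k.max(0).round(3),k.mean(0).round(3))
eoat.move_gripper(0.0,20)
R=np.array(monitor.read_tool_rot()); 
r.move_ptp([0.50,0.03,0.40],R)
p=np.array(monitor.read_tool_pos());R=np.array(monitor.read_tool_rot())
c=imaging.capture("wrist"); np.savez("w0.npz",**c,p=p,R=R); cv2.imwrite("pics/w0.png",c["color"])
print(p,c["hand_eye"].round(3).tolist(),monitor.read_width(),monitor.read_t())
E
```

```text
[[-0.0, 1.0, -0.002], [1.0, 0.0, 0.0], [0.0, -0.002, -1.0]]
scene0 beam -0.29 -0.2 470 [ 0.5307 -0.251 ]
scene0 beam -0.15 -0.08 250 [ 0.5323 -0.1156]
scene0 beam 0.04 0.1 153 [0.5368 0.0699]
scene0 beam 0.15 0.25 144 [0.5436 0.2185]
pad 180 [ 0.511 -0.051  0.072] [0.55  0.    0.083] [ 0.533 -0.027  0.078]
wing 90 [0.501 0.137 0.08 ] [0.599 0.176 0.099] [0.546 0.144 0.087]
side0 beam -0.29 -0.2 318 [ 0.5261 -0.2502]
side0 beam -0.15 -0.08 83 [ 0.5261 -0.0969]
side0 beam 0.04 0.1 89 [0.5331 0.075 ]
side0 beam 0.15 0.25 74 [0.5391 0.2383]
pad 136 [ 0.513 -0.057  0.072] [ 0.549 -0.003  0.081] [ 0.531 -0.029  0.076]
wing 72 [0.502 0.13  0.08 ] [0.599 0.173 0.097] [0.541 0.139 0.086]
[0.5001299  0.02985777 0.39909662] [[-0.0, -0.958, -0.288, 0.073], [1.0, -0.0, 0.0, -0.001], [-0.0, -0.288, 0.958, -0.143], [0.0, 0.0, 0.0, 1.0]] -7.491988159096702e-05 1.775
```

View pics/w0.png

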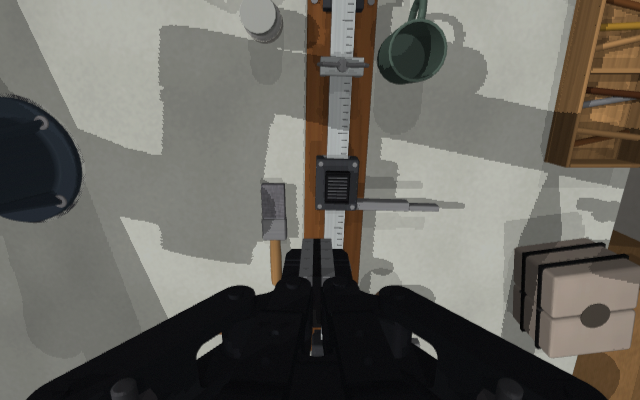

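The wrist view shows the slider bridge at (337,183) with its ribbed pad, and the wing collar at (343,66). The shut fingers close across the beam, as I want. Now I measure both and the beam direction.

```bash
python3 - <<'E'
from h import *
c=load("w0"); T=np.eye(4);T[:3,:3]=c["R"];T[:3,3]=c["p"];T=T@c["hand_eye"]
P=cloud(c,T); x,y,z=P[...,0],P[...,1],P[...,2]
vis=np.zeros(z.shape,bool);vis[:235]=1
near=vis&(abs(x-.537)<.06)
def ctr(m):
    k=P[m]; rc=cv2.minAreaRect((k[:,:2]*1000).astype(np.float32)); return len(k),np.median(k[:,2]).round(4),[np.round(a,1) for a in rc]
# beam edges row-wise
B=[]
for v in range(0,235,3):
    k=near[v]&(z[v]>.042)&(z[v]<.058)
    if 12<k.sum()<40: B.append((x[v][k].min()/2+x[v][k].max()/2,y[v][k].mean(),np.ptp(x[v][k])))
B=np.array(B); B=B[abs(B[:,2]-.032)<.005]; f=np.polyfit(B[:,1],B[:,0],1); print("beam x=",f,len(B),B[:,2].mean())
sl=near&(y>-.1)&(y<.06)
print("bridge",ctr(sl&(z>.060)&(z<.085))); print("pad",ctr(sl&(z>.0725)&(z<.09)))
w=near&(y>.09)&(y<.2)
print("collar",ctr(w&(z>.060)&(z<.070))); print("wing",ctr(w&(z>.08)&(z<.105)))
E
```

```text
beam x= [0.02440323 0.52948479] 44 0.030755270565176886
bridge (2357, np.float64(0.0671), [array([547.2, -25.4]), array([ 80. , 100.3]), np.float64(88.7)])
pad (797, np.float64(0.0788), [array([529.2, -24.6]), array([47.6, 35.9]), np.float64(89.2)])
collar (593, np.float64(0.0663), [array([552.2, 146.9]), array([100.8,  38.1]), np.float64(14.9)])
wing (384, np.float64(0.0864), [array([554.4, 144.1]), array([104.2,  38.3]), np.float64(19.7)])
```

```bash
cat >> h.py <<'E'
S=0.0244; b=np.array([S,1,0])/np.hypot(S,1); R=np.array([b,[b[1],-b[0],0],[0,0,-1]]).T
bx=lambda y:0.5293+S*(y+.0)
E
python3 - <<'E'
from h import *
from workcell import r,eoat,imaging,monitor
c=load("w0"); T=np.eye(4);T[:3,:3]=c["R"];T[:3,3]=c["p"];T=T@c["hand_eye"]
P=cloud(c,T); w=(abs(P[...,0]-.533)<.034)&(abs(P[...,1]-.14)<.05)
for lo,hi in((.062,.069),(.07,.105)):
    k=P[w&(P[...,2]>lo)&(P[...,2]<hi)]; print(len(k),np.percentile(k,[2,50,98],axis=0).round(4).tolist())
y0=-.0246+.004
r.move_ptp([bx(y0),y0,.13],R)
r.servo_line([bx(y0),y0,.09],.1)
F0=np.array(monitor.read_force())
hit=r.servo_line([bx(y0),y0,.070],.01,max_force=3)
print(hit,monitor.read_tool_pos(),F0,monitor.read_force(),monitor.read_t())
E
```

```text
542 [[0.5038, 0.1312, 0.0641], [0.5324, 0.139, 0.0663], [0.5618, 0.1542, 0.0682]]
320 [[0.5015, 0.1366, 0.0783], [0.5327, 0.1421, 0.0881], [0.5638, 0.1488, 0.0979]]
True [ 0.52878827 -0.0206089   0.07652711] [-0.86257588  0.46450762  0.47397882] [ 0.08227604 -0.01150074  3.99129003] 4.675
```

```bash
python3 - <<'E'
from h import *
from workcell import r,eoat,imaging,monitor
p=np.array(monitor.read_tool_pos())
for z in (.0755,.0745,.0735):
    r.servo_line([p[0],p[1],z],.01); r.sleep(.1); print(z,np.round(monitor.read_tool_pos(),4),np.round(monitor.read_force(),2))
    if np.array(monitor.read_force())[2]>10: break
print(monitor.read_t())
E
```

```text
0.0755 [ 0.5288 -0.0206  0.076 ] [-0.03  0.33  6.38]
0.0745 [ 0.5288 -0.0206  0.0751] [-1.07 -0.29  7.11]
0.0735 [ 0.5288 -0.0206  0.0742] [-1.35 -0.23  7.97]
5.725
```

```bash
python3 - <<'E'
from h import *
from workcell import r,eoat,imaging,monitor
p=np.array(monitor.read_tool_pos()); z=.073
r.servo_line([p[0],p[1],z],.01)
def go(d,v,mf):
    q=p+b*d; h=r.servo_line([q[0],q[1],z],v,max_force=mf)
    print(d,h,np.round(monitor.read_tool_pos(),4),np.round(monitor.read_force(),2)); return h
if not go(.01,.02,6):
    if not go(.103,.04,6):
        go(.13,.015,6)
pp=np.array(monitor.read_tool_pos());R0=np.array(monitor.read_tool_rot())
c=imaging.capture("scene");cv2.imwrite("pics/s1.png",cv2.resize(c["color"][130:280,200:420],None,fx=3.6,fy=3.6,interpolation=3))
print(monitor.read_t())
E
```

```text
0.01 False [ 0.5291 -0.0105  0.0737] [-1.43  1.15  7.07]
0.103 False [0.5314 0.0823 0.0737] [-0.82 -0.08  8.32]
0.13 True [0.5327 0.1022 0.0742] [-1.11 -2.5   8.19]
10.4583
```

View pics/s1.png

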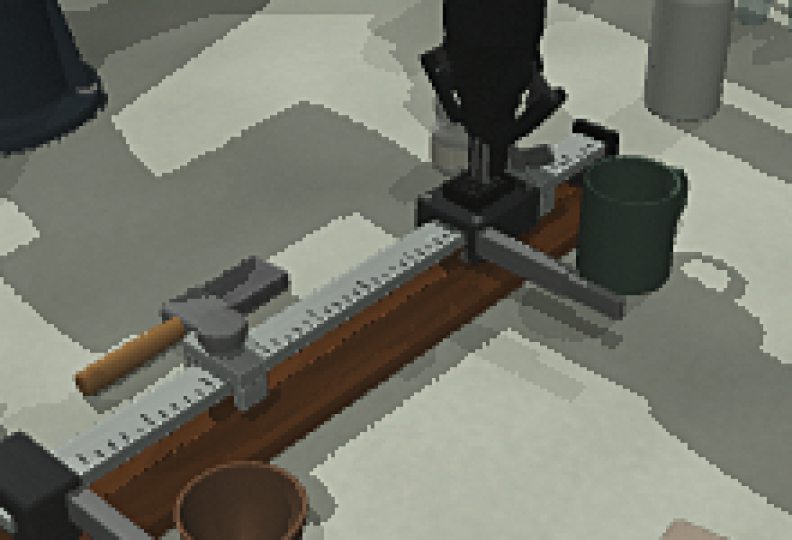

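The slider bridge (crop (475,210)) appears to touch the wing collar (545,190). I'll confirm with one gentle push, then lift straight up and check from above.

```bash
python3 - <<'E'
from h import *
from workcell import r,eoat,imaging,monitor
p=np.array(monitor.read_tool_pos()); z=.073
q=p+b*.006
print(r.servo_line([q[0],q[1],z],.01,max_force=6),np.round(monitor.read_tool_pos(),4),np.round(monitor.read_force(),2))
p=np.array(monitor.read_tool_pos())
r.servo_line([p[0],p[1],.085],.02); print(np.round(monitor.read_force(),2))
r.servo_line([p[0],p[1],.16],.1)
r.move_ptp([.50,.09,.36],R)
p=np.array(monitor.read_tool_pos());Q=np.array(monitor.read_tool_rot())
c=imaging.capture("wrist");cv2.imwrite("pics/w1.png",c["color"])
T=np.eye(4);T[:3,:3]=Q;T[:3,3]=p;T=T@c["hand_eye"]
P=cloud(c,T);n=abs(P[...,0]-.532)<.034; n[235:]=0;y=P[...,1];z=P[...,2]
for nm,lo,hi,m in(("pad",.0725,.09,(y>.03)&(y<.118)),("wing",.08,.105,(y>.118)&(y<.2)),("bridge+collar",.062,.07,(y>0)&(y<.2))):
    k=P[n&m&(z>lo)&(z<hi)]; print(nm,len(k),np.percentile(k,[1,50,99],axis=0).round(4).tolist())
print(monitor.read_t())
E
```

```text
True [0.5327 0.1023 0.0745] [-0.09 -1.27  7.48]
[ 0.02 -0.35 -0.01]
pad 1050 [[0.5138, 0.0675, 0.0735], [0.5319, 0.0913, 0.0787], [0.5492, 0.1148, 0.0823]]
wing 301 [[0.5007, 0.1366, 0.0801], [0.5332, 0.1429, 0.0885], [0.5643, 0.1488, 0.0979]]
bridge+collar 2349 [[0.5008, 0.0512, 0.0634], [0.5305, 0.1155, 0.0664], [0.5633, 0.1544, 0.0686]]
13.25
```

View pics/w1.png

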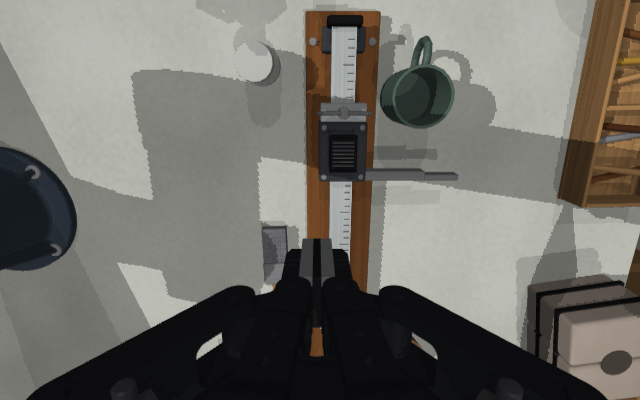

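The picture shows the bridge (342,150) flush against the wing collar (343,112). Their middles are 51.6 mm apart, and the pad is up at 78.7 mm.

```bash
python3 -c "
from workcell import r
print(r.hand_in())"
```

```text
the job is handed in; nothing more can be done
None
```

The job is handed in at about 13 s of the 35 s limit: the slider rests against the wing-screw collar (middles measured 51.6 mm apart, 52 mm expected), the pad is back up, and the arm is clear.

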